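# Close up the spice sample box

## Task

Closing time at the spice stall: stand the red-lidded tin in the red-floored well of the wooden sample box and the green-lidded tin in the green-floored well, and let go of them. Then take the wooden cover by its blue grip bar, bring it square over the box and slide it about until the socket hidden in its underside drops over the brass locating pin, and press it fully down against its sprung rubber seal. Finish while still holding the cover by its bar and pressing it fully down, so that I can do up the clasps; leave the jar, the big white-lidded tin and the scoop alone.

Things in the scene. Friction and masses are not known exactly. Their poses are not given: they have to be found in the camera images.
- box: Fixed open wooden box, 116 (its x) x 190 (its y) mm, walls 8 thick, 45 high; origin: centre of underside, z up; may stand turned. A bridge 30 wide, as high as the walls, along x at y = 0, leaves two wells, 100 (x) x 72 (y), centred 51 either side along y. A black rubber seal frame on the outer walls has its top 52 above the table (47 pressed down).
- pin_tip (a point): Top of the upright brass locating pin at the middle of the box's bridge. Pin diameter 12 mm, tapering over its top 4 mm to 6 mm; the tip is 62 mm above the table, 10 mm above the free seal.
- seal (a joint): How far the sprung rubber seal frame is pressed down, in m: 0 free, 0.005 fully down on its stop. It needs about 8 N before it moves and 13 N at the stop; the cover's own weight does not move it, and it pushes the cover up again when no longer pressed.
- liner_red: Red floor plate (98 x 70 x 2 mm) of one well; origin at the centre of its underside, 6 mm above the table; its top, on which the tin stands, is 8 mm above the table. It is in either of the two wells.
- liner_green: Green floor plate (98 x 70 x 2 mm) of the other well; origin and heights as for the red one.
- tin_red: Small round steel tin with a red lid, 40 mm across, 30 mm high, about 60 g; origin at the centre of its underside. Stands upright on the table.
- tin_green: Small round steel tin with a green lid, same size and origin as the red one.
- cover: Loose pale wooden plate, 116 (its x) x 190 (its y) x 16 mm, about 350 g, flat on the table; origin: centre of underside, z up. A blue grip bar 24 wide (x), 80 long (y), 40 high stands on the middle of its top (16 to 56 mm above the underside). On the box its y lies along the box's y, either way round.
- socket (a point): Mouth of the round blind socket in the middle of the cover's underside (the cover's origin): 16 mm diameter, 16 mm deep, closed above by the bar and so not visible from above.
- jar: Bystander: amber glass jar with a yellow cap, 70 mm across, 110 mm high; origin at the centre of its underside.
- tin_white: Bystander: bigger steel tin with a white lid, 60 mm across, 55 mm high; origin at the centre of its underside.
- scoop: Bystander: orange plastic scoop, about 200 mm long, 70 mm wide, 35 mm high, lying on the table; origin under the place where handle and bowl meet, bowl to its +x.
Things that resemble listed ones, but are neither listed nor needed, are in the scene too. What is shaped like the tin_red but pink or purple is not meant.

How it is judged:
By the outcome, as a careful person would: the job done as asked, in the order asked, and still so for the second after the job is handed in, while the arm keeps its last pose, push and grip.
It also fails if it takes over 61 s, if anything falls off the work surface, if the arm or the gripper's body presses on something with over 40 N, if the wrist force passes 120 N, or if a joint passes its speed limit or range.

## Robot

A 7-joint arm with a two-finger parallel gripper is mounted at the origin on the work surface. World frame = base frame: x ahead of the robot, y to its left, z up, the work surface at z = 0. Lengths are in m, angles in rad, forces in N, time in s.
With the tool pointing down it reaches from about 0.425 to 0.875 m from the base axis. Payload 8.4 kg.
Tool frame: the origin (TCP) lies midway between the tips of the shut fingers; the grasp point (between the pads) lies 19 mm behind it (arm.hold_point_z is the distance from the TCP to the grasp point, in m); x points along the fingers, y is the direction in which the jaws open and shut, and the axes are right-handed (so a half turn about x gives the same grasp; the last joint's range is limited). The gripper opens to 85 mm and grips with 20 to 120 N. Pads are 22 mm wide; open, the fingers measure 114 mm over their backs; the gripper's body (76 mm by 85 mm) begins 54 mm behind the grasp point. The pads swing forward as they close: fully open they stand 13 mm farther back than shut.
Start: joints at [-1.362, 0.333, 0.04, 1.465, -0.013, 1.343, -0.059], TCP at [0.197, 0.619, 0.231] pointing down, gripper open.
Joint ranges: [-2.58, 2.58], [-0.38, 2.09], [-1.3, 1.39], [0.25, 2.4], [-1.5, 4.64], [0.08, 2.09], [-2.65, 2.65]. Speed limits (rad/s): [2.22, 2.22, 2.79, 2.79, 3.14, 3.14, 3.14].

## Interface

Orientations are given as a rotation vector (axis times angle).
In Python, from workcell import arm gives the robot as it stands.
- The arm moves only by the tool drive_tool, never from a script. Its argument "series" is text: rows parted by semicolons, each of 5 numbers parted by spaces: the opening, from -1 (shut) to 1 (fully open), then the shift along the tool's x, y, z in mm, then the turn about the tool's x in rad. A call has 1 to 20 rows; each row shifts and turns the commanded pose from where the row before left it, along the tool's axes as they then stand; what a row does not reach is not made up. A row lasts 1/12 s, in which the tool goes at most 41.7 mm and 7.16 degrees, less where a joint would pass 70% of its speed; a pose out of reach is approached as far as the arm can. A call with a gripper value outside its range is refused whole. The fingers move at their own pace and stop on an object; the grip force is fixed at half the most. Time passes only in rows, so rows that do not move let the fingers close. It gives the time, the measured TCP pose, the force and the opening at its end, in the units of the state.
- arm.get_obs(): the state, without advancing time (a new reading comes with each control period).
- arm.read_camera(name): name is "scene" or "side" or "wrist"; returns a dict with "image" (384x512x3 uint8, red, green, blue), "fx", "fy", "cx", "cy" (pixels), "k1" (the pictures are not rectified: a ray, as slopes to the right and down, at radius r is drawn at 1 + k1 r^2 times it, then the intrinsics apply), "world_to_cam" (4x4, takes a point from world to camera coordinates). Camera axes: x right, y down, z forward; pixel columns grow to the right and rows downward; lengths in m; the calibration is good to about 2 mm. A picture is of the moment at which its call begins. There is no depth.
- arm.job_done(): hands the job in, once; it reports no verdict.
Trained networks look in a picture, given as the dict that the camera call returned (one of the last four; its "shot" number tells which), for a name from the list of things; names that differ only in an ending like _2 or _b are one class to them, and where a whole thing is asked for, a point or a joint stands for the part that bears it (a point fixed in the world has none). Each returns a list of dicts, best first, with "p" (0 to 1); they miss things now and then, are a little off and sometimes report something else, mostly with a low value. They report only what shows in the picture. A call takes as long as a camera call. They do not tell look-alikes from the thing itself.
- arm.search_frame(picture, query): "xy" ([column, row] in pixels, amid what is visible of it).
The state is a dict: "time_s": time; "qpos": joint angles; "joint_velocities": joint speeds; "effort": joint torques, N m; "ee_pos": TCP position; "tcp_rot": TCP orientation; "force": force on the tool from outside, world axes, zero at the start; "torque": the same for the moment, N m; "grip_width": finger opening in m.
Only numpy, scipy, OpenCV 4.12 (cv2) and the standard library are available. Lean on these libraries where they do the work, as an engineer would, in place of code of your own. Each camera call takes 0.05 s, during which the arm holds its last target. There are 200 camera calls.

## Working session

There is one attempt and no reset: what is moved stays moved. The work goes in short steps, Python scripts to look and compute and a tool call to move; the robot and the scene stay as the last step left them, time stands still between calls to the robot, and variables do not carry over. Pictures are saved under pics/ and viewed, about 8 in all and at most 12, crops included, and the job is handed in when it is done.

Besides the shell and the picture viewer there is one more tool, called after ">>>" as a command line: name --argument value ..., lists and objects as JSON in quotes. drive_tool: Moves the arm, as the interface text tells. Its arguments: {"type":"object","properties":{"series":{"type":"string"}},"required":["series"]}

```bash
mkdir -p pics
cat > h.py <<'E'
import numpy as np, cv2
from scipy.spatial.transform import Rotation as R
from workcell import arm
def pix2ray(c,uv):
    d=np.array([(uv[0]-c['cx'])/c['fx'],(uv[1]-c['cy'])/c['fy']]);s=d.copy()
    for _ in range(20): s=d/(1+c['k1']*(s@s))
    T=np.array(c['world_to_cam']);r=T[:3,:3].T@np.array([s[0],s[1],1]);o=-T[:3,:3].T@T[:3,3]
    return o,r
def at_z(c,uv,z):
    o,r=pix2ray(c,uv);return o+r*(z-o[2])/r[2]
def proj(c,p):
    T=np.array(c['world_to_cam']);q=T[:3,:3]@np.array(p)+T[:3,3];s=q[:2]/q[2];s=s*(1+c['k1']*(s@s))
    return np.array([s[0]*c['fx']+c['cx'],s[1]*c['fy']+c['cy']])
def shot(n,save=None):
    c=arm.read_camera(n)
    if save: cv2.imwrite('pics/'+save,cv2.cvtColor(c['image'],cv2.COLOR_RGB2BGR))
    return c
E
cat > a.py <<'E'
from h import *
o=arm.get_obs();print({k:np.round(v,3).tolist() for k,v in o.items()},arm.hold_point_z)
print(R.from_rotvec(o['tcp_rot']).as_matrix().round(3))
cs=[shot(n) for n in ('scene','side')]
cv2.imwrite('pics/a.png',cv2.resize(cv2.cvtColor(cs[0]['image'],cv2.COLOR_RGB2BGR),(800,600)))
cv2.imwrite('pics/b.png',cv2.resize(cv2.cvtColor(cs[1]['image'],cv2.COLOR_RGB2BGR),(800,600)))
Z=dict(box=.045,pin_tip=.062,liner_red=.008,liner_green=.008,tin_red=.03,tin_green=.03,cover=.016,jar=.06,tin_white=.055,scoop=.02)
for c in cs:
  print('cam',(-np.array(c['world_to_cam'])[:3,:3].T@np.array(c['world_to_cam'])[:3,3]).round(2))
  for q,z in Z.items():
    for d in arm.search_frame(c,q)[:4]:
      if d['p']>.15: print(q,np.round(d['p'],2),np.round(d['xy'],1),at_z(c,d['xy'],z).round(3)[:2])
E
python3 a.py
```

```text
{'time_s': 0.0, 'qpos': [-1.362, 0.334, 0.04, 1.466, -0.013, 1.343, -0.059], 'joint_velocities': [0.001, -0.001, 0.0, -0.0, 0.001, -0.0, -0.0], 'effort': [-0.0, -65.855, 1.366, -40.557, 0.017, 0.013, 0.0], 'ee_pos': [0.197, 0.619, 0.23], 'tcp_rot': [0.24, 1.557, -0.243], 'force': [0.072, -0.646, 0.323], 'torque': [0.032, -0.019, 0.036], 'grip_width': 0.086} 0.0187
[[-0.     0.303  0.953]
 [-0.002  0.953 -0.303]
 [-1.    -0.002  0.   ]]
cam [ 1.32 -0.3   1.15]
box 0.83 [328.9 206.9] [0.61  0.168]
box 0.4 [312.2 208.8] [0.602 0.119]
pin_tip 0.87 [329.5 203.2] [0.609 0.168]
pin_tip 0.39 [380.4 166.7] [0.528 0.374]
liner_red 0.89 [345.7 199.3] [0.575 0.244]
liner_green 0.78 [313.6 209.7] [0.582 0.136]
tin_red 0.69 [251.7 204.9] [ 0.523 -0.041]
tin_red 0.65 [253.7 178.9] [ 0.429 -0.004]
tin_red 0.63 [236.3 164.6] [ 0.356 -0.038]
tin_red 0.57 [204.2 201.5] [ 0.468 -0.172]
tin_green 0.67 [278.5 178.8] [0.452 0.069]
tin_green 0.2 [232.4 185.4] [ 0.434 -0.074]
cover 0.62 [208.4 251.7] [ 0.631 -0.203]
cover 0.17 [422.1 187.7] [0.611 0.485]
jar 0.63 [423.  186.4] [0.636 0.459]
tin_white 0.96 [381.4 166.4] [0.522 0.382]
scoop 0.85 [122.5 244.1] [ 0.536 -0.425]
cam [-0.04 -0.85  0.69]
box 0.76 [249.5 163. ] [0.563 0.125]
pin_tip 0.71 [247.7 160.3] [0.552 0.117]
pin_tip 0.21 [330.1 222.4] [ 0.561 -0.268]
tin_red 0.74 [231.9 205.4] [ 0.409 -0.033]
tin_red 0.71 [247.7 216. ] [ 0.421 -0.098]
tin_red 0.58 [211.4 216. ] [ 0.337 -0.047]
tin_red 0.58 [267.2 200.3] [ 0.507 -0.063]
tin_green 0.69 [223.9 189.4] [0.429 0.052]
cover 0.59 [326. 218.] [ 0.609 -0.204]
jar 0.6 [222.7 120.2] [0.638 0.444]
tin_white 0.65 [194.6 141.8] [0.47 0.34]
scoop 0.66 [362.1 281.4] [ 0.519 -0.436]
```

View pics/a.png

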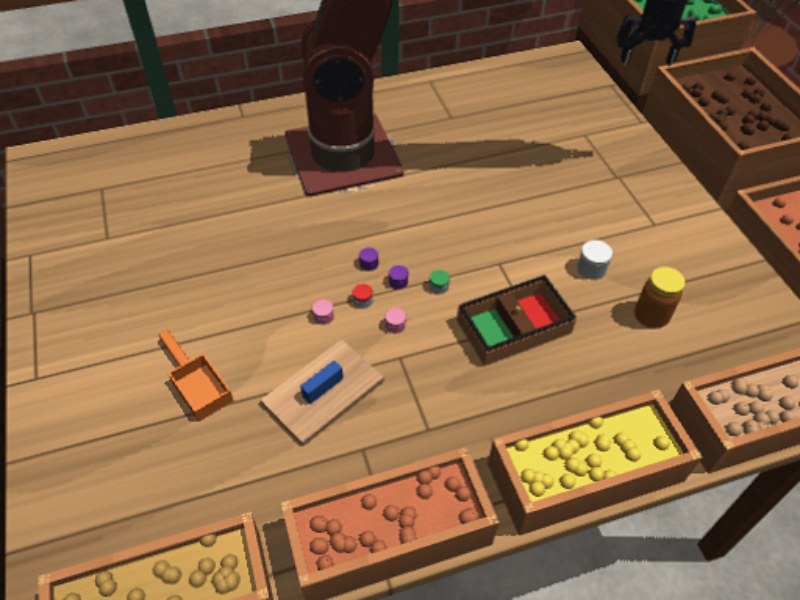

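View pics/b.png

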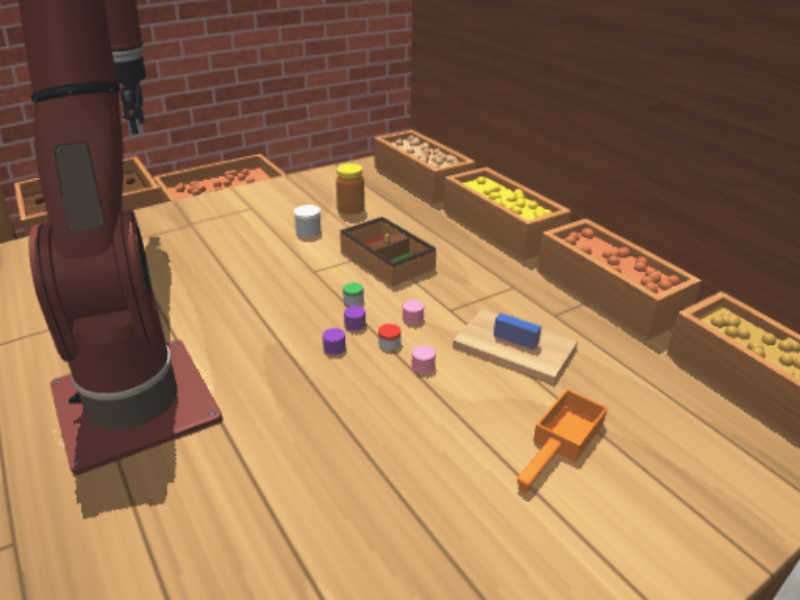

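The scene view (800 px scale) shows the red-lidded tin at (362,295), the green at (439,281), the box at (516,318) with its green well on the left and red on the right, and the cover at (322,388). The pink and purple tins are decoys.

```bash
cat > b.py <<'E'
from h import *
from scipy.optimize import least_squares
cs=[shot(n) for n in ('scene','side')]
def blobs(c,lo,hi,mn=25):
    hsv=cv2.cvtColor(c['image'],cv2.COLOR_RGB2HSV);m=cv2.inRange(hsv,lo,hi)
    n,l,s,ce=cv2.connectedComponentsWithStats(m)
    return [(s[i,4],ce[i].round(1).tolist()) for i in range(1,n) if s[i,4]>mn and s[i,4]<2500]
for nm,lo,hi in (('red',(0,215,110),(3,255,255)),('green',(55,120,60),(80,255,255)),('blue',(105,150,40),(118,255,255)),('purple',(128,100,40),(140,255,255)),('pink',(160,60,120),(175,200,255))):
    for c in cs: print(nm,[(a,p,at_z(c,p,.03).round(3)[:2].tolist()) for a,p in blobs(c,lo,hi)])
E
python3 b.py
```

```text
red []
red []
green [(np.int32(28), [410.4, 1.9], [-0.335, 0.978]), (np.int32(247), [450.1, 5.5], [-0.254, 1.129]), (np.int32(93), [280.9, 177.7], [0.45, 0.078]), (np.int32(349), [314.4, 209.4], [0.596, 0.13])]
green [(np.int32(63), [225.4, 184.1], [0.447, 0.075])]
blue [(np.int32(333), [205.8, 244.0], [0.614, -0.205])]
blue []
purple [(np.int32(134), [235.7, 165.2], [0.358, -0.041]), (np.int32(138), [254.7, 176.8], [0.422, 0.002])]
purple [(np.int32(76), [226.5, 199.5], [0.41, 0.001]), (np.int32(88), [213.0, 214.3], [0.344, -0.042])]
pink [(np.int32(112), [206.4, 197.1], [0.454, -0.161]), (np.int32(109), [252.9, 202.7], [0.517, -0.035])]
pink [(np.int32(165), [263.9, 199.1], [0.502, -0.053]), (np.int32(195), [270.2, 229.0], [0.441, -0.177])]
```

>>> drive_tool --series "1 -4 -24 27 0;1 -4 -24 27 0;1 -4 -24 27 0;1 -4 -24 27 0;1 -4 -24 27 0;1 -4 -24 27 0;1 -4 -24 27 0;1 -4 -24 27 0;1 -4 -24 27 0;1 -4 -24 27 0;1 -4 -24 27 0;1 -4 -24 27 0;1 -4 -24 27 0;1 -4 -24 27 0;1 -4 -24 27 0;1 -4 -24 27 0;1 0 0 0 0;1 0 0 0 0"

```text
time_s: 2.7
ee_pos: [0.4931, 0.1205, 0.2957]
tcp_rot: [0.245, 1.556, -0.245]
force: [-0.3, 0.7, 0.6]
grip_width: 0.0854
```

```bash
cat > c.py <<'E'
from h import *
o=arm.get_obs();print(o['time_s'],np.round(o['ee_pos'],3),R.from_rotvec(o['tcp_rot']).as_matrix().round(3).tolist())
c=shot('wrist')
cv2.imwrite('pics/c.png',cv2.resize(cv2.cvtColor(c['image'],cv2.COLOR_RGB2BGR),(800,600)))
print((-np.array(c['world_to_cam'])[:3,:3].T@np.array(c['world_to_cam'])[:3,3]).round(3))
import pickle;pickle.dump(c,open('c.pkl','wb'))
for q,z in dict(box=.045,pin_tip=.062,liner_red=.008,liner_green=.008,tin_red=.03,tin_green=.03,cover=.016).items():
    for d in arm.search_frame(c,q)[:5]:
      if d['p']>.15: print(q,np.round(d['p'],2),np.round(d['xy'],1),at_z(c,d['xy'],z).round(3)[:2])
E
python3 c.py
```

```text
2.7 [0.493 0.121 0.296] [[0.001, 0.307, 0.952], [0.0, 0.952, -0.307], [-1.0, 0.0, 0.001]]
[0.423 0.144 0.439]
box 0.56 [314.6 209.2] [0.587 0.183]
pin_tip 0.74 [313.4 208.2] [0.578 0.18 ]
liner_red 0.97 [340.8 192.4] [0.587 0.235]
liner_green 0.59 [280.  212.9] [0.591 0.13 ]
liner_green 0.22 [221.1 139.8] [0.447 0.078]
tin_red 0.97 [125.2 102.2] [ 0.352 -0.032]
tin_red 0.81 [167.8 130.8] [0.409 0.011]
tin_red 0.76 [168.1 205.7] [ 0.517 -0.034]
tin_red 0.75 [ 82.2 188.8] [ 0.449 -0.154]
tin_red 0.56 [120.9 165.7] [ 0.435 -0.078]
tin_green 0.75 [219.6 143.2] [0.45  0.077]
tin_green 0.74 [316.2 207. ] [0.59  0.188]
cover 0.72 [103.7 262. ] [ 0.582 -0.193]
```

View pics/c.png

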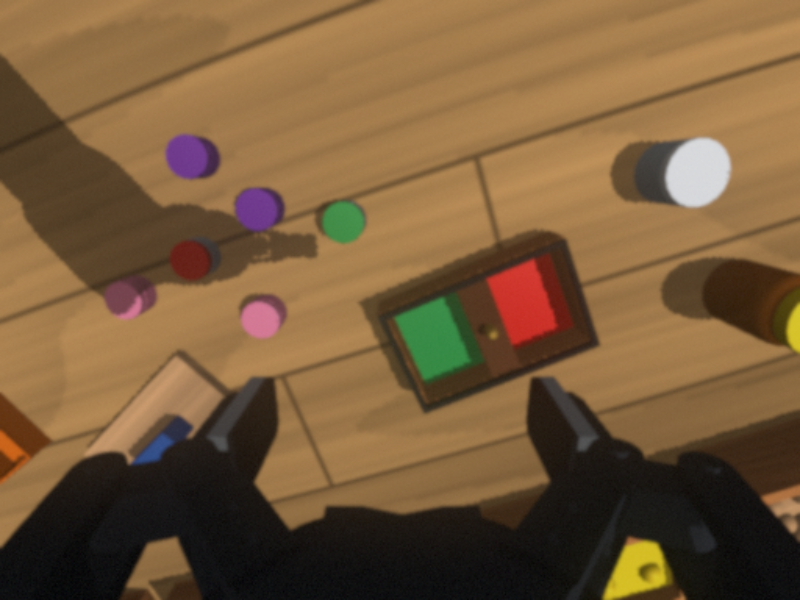

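The wrist view shows the box with seal corners near (381,317), (565,238), (598,343) and (427,410), and the pin tip at (492,335). The green lid is at (343,220) and the red lid, in shadow, is at (192,260).

```bash
cat > d.py <<'E'
from h import *
import pickle
c=pickle.load(open('c.pkl','rb'))
f=lambda u,z:at_z(c,(np.array(u)+.5)*.64-.5,z)[:2]
K=[f(u,.052) for u in((381,317),(565,238),(598,343),(427,410))]
print('corners',np.round(K,3).tolist(),'mean',np.mean(K,0).round(4))
for a,b in((0,1),(3,2),(0,3),(1,2)):
    d=K[b]-K[a];print(np.linalg.norm(d).round(4),np.degrees(np.arctan2(d[1],d[0])).round(1))
print('pin',f((492,335),.062))
hsv=cv2.cvtColor(c['image'],cv2.COLOR_RGB2HSV)
for nm,lo,hi in (('red',(0,200,40),(8,255,255)),('red2',(172,200,40),(180,255,255)),('green',(55,120,60),(80,255,255)),('purple',(128,100,40),(140,255,255)),('pink',(160,60,60),(176,200,255))):
    m=cv2.inRange(hsv,lo,hi);n,l,s,ce=cv2.connectedComponentsWithStats(m)
    for i in range(1,n):
        if s[i,4]>80: print(nm,s[i].tolist(),ce[i].round(1),at_z(c,ce[i],.03).round(4)[:2],'floor',at_z(c,ce[i],.008).round(4)[:2])
E
python3 d.py
```

```text
corners [[0.542, 0.085], [0.521, 0.268], [0.632, 0.278], [0.651, 0.097]] mean [0.5865 0.1819]
0.1839 96.4
0.1817 95.9
0.11 6.6
0.1116 5.4
pin [0.58742786 0.17976208]
red [313, 165, 53, 57, 1537] [340.2 197. ] [0.5858 0.2281] floor [0.5945 0.2327]
green [207, 130, 25, 25, 488] [218.9 141.7] [0.4475 0.0769] floor [0.4488 0.0733]
green [254, 191, 53, 53, 1744] [279.7 216.6] [0.5881 0.1286] floor [0.597  0.1278]
purple [108, 88, 25, 25, 494] [119.7  99.9] [ 0.3468 -0.0384] floor [ 0.3427 -0.0482]
purple [152, 122, 25, 25, 493] [164.2 133.7] [0.4114 0.0043] floor [ 0.4108 -0.0032]
pink [68, 178, 31, 26, 513] [ 81.9 191. ] [ 0.4517 -0.1566] floor [ 0.4532 -0.1728]
pink [154, 190, 28, 26, 529] [167.7 202.5] [ 0.5115 -0.0327] floor [ 0.5162 -0.0422]
```

>>> drive_tool --series "1 10 0 0 0.1155;1 10 0 0 0.1155;1 10 0 0 0.1155;1 10 0 0 0.1155;1 10 0 0 0.1155;1 10 0 0 0.1155;1 10 0 0 0.1155;1 10 0 0 0.1155;1 10 0 0 0.1155;1 10 0 0 0.1155;1 20 -17 13 0;1 20 -17 13 0;1 20 -16 13 0;1 10 0 0 0;1 0 0 0 0;1 0 0 0 0"

```text
time_s: 4.43
ee_pos: [0.447, 0.079, 0.1256]
tcp_rot: [1.129, 1.258, -1.129]
force: [0.3, -0.1, 0.4]
grip_width: 0.0854
```

Run:
```python
from h import *
o=arm.get_obs();M=R.from_rotvec(o['tcp_rot']).as_matrix();print(np.round(o['ee_pos'],4),M.round(3).tolist())
c=shot('wrist')
cv2.imwrite('pics/d.png',cv2.resize(cv2.cvtColor(c['image'],cv2.COLOR_RGB2BGR),(640,480)))
hsv=cv2.cvtColor(c['image'],cv2.COLOR_RGB2HSV)
for nm,lo,hi in (('red',(0,190,40),(8,255,255)),('green',(55,120,60),(80,255,255))):
    m=cv2.inRange(hsv,lo,hi);n,l,s,ce=cv2.connectedComponentsWithStats(m)
    for i in range(1,n):
        if s[i,4]>80:
            p=at_z(c,ce[i],.03);print(nm,s[i].tolist(),p.round(4)[:2],'tool d mm',(M.T@(p-o['ee_pos'])*1000).round(1))
```

```text
[0.447  0.079  0.1256] [[0.0, 0.994, 0.108], [0.0, 0.108, -0.994], [-1.0, 0.0, -0.0]]
red [392, 0, 98, 81, 6838] [0.5788 0.2263] tool d mm [  95.7  146.9 -132.2]
red [218, 315, 30, 13, 212] [ 0.437  -0.0626] tool d mm [ 95.6 -25.3 139.7]
green [378, 119, 90, 72, 5580] [0.5875 0.1333] tool d mm [ 95.6 145.5 -38.7]
green [238, 178, 41, 40, 1293] [0.4481 0.0778] tool d mm [95.6  0.9  1.3]
```

View pics/d.png

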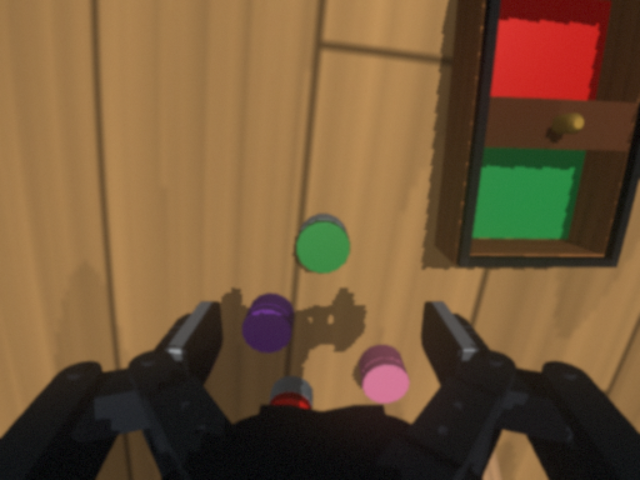

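>>> drive_tool --series "1 24 1 1 0;1 30 0 0 0;1 30 0 0 0;1 25 0 0 0;1 13 0 0 0;1 0 0 0 0;-1 0 0 0 0;-1 0 0 0 0;-1 0 0 0 0;-1 0 0 0 0;-1 0 0 0 0;-1 0 0 0 0"

```text
time_s: 5.48
ee_pos: [0.449, 0.0781, 0.0049]
tcp_rot: [1.131, 1.258, -1.127]
force: [-3.2, -0.4, 10.3]
grip_width: 0.0384
```

>>> drive_tool --series "-1 -20 0 0 0;-1 -30 0 0 0;-1 -30 0 0 0;-1 -20 0 0 0;-1 0 30 -7 0;-1 0 30 -7 0;-1 0 30 -7 0;-1 0 30 -7 0;-1 0 28 -8 0;-1 0 0 0 0;-1 0 0 0 0"

```text
time_s: 6.4
ee_pos: [0.592, 0.1297, 0.1034]
tcp_rot: [1.128, 1.258, -1.129]
force: [-0.0, -0.6, -0.9]
grip_width: 0.0384
```

Run:
```python
from h import *
o=arm.get_obs();M=R.from_rotvec(o['tcp_rot']).as_matrix();print(np.round(o['ee_pos'],4),M.round(3).tolist(),o['grip_width'])
c=shot('wrist');s=shot('scene')
a=cv2.resize(c['image'],(640,480));x,y=proj(s,(.59,.18,.05)).astype(int)
b=cv2.resize(s['image'][y-60:y+60,x-60:x+60],(480,480),interpolation=cv2.INTER_CUBIC)
im=np.hstack([a,b]);im=cv2.resize(im,(800,343));cv2.imwrite('pics/e.png',cv2.cvtColor(im,cv2.COLOR_RGB2BGR))
for q in('pin_tip','liner_green','liner_red'):
  for d in arm.search_frame(c,q)[:2]: print(q,d,at_z(c,d['xy'],.062 if q=='pin_tip' else .008))
```

```text
[0.592  0.1297 0.1034] [[0.0, 0.994, 0.108], [-0.001, 0.108, -0.994], [-1.0, 0.0, 0.001]] 0.03844818858988231
pin_tip {'xy': [261.6, 122.9], 'p': 0.68} [0.58789384 0.19653564 0.062     ]
liner_green {'xy': [258.1, 191.4], 'p': 0.75} [0.59266072 0.13422676 0.008     ]
liner_red {'xy': [259.4, 74.0], 'p': 0.58} [0.58279012 0.23250775 0.008     ]
```

View pics/e.png

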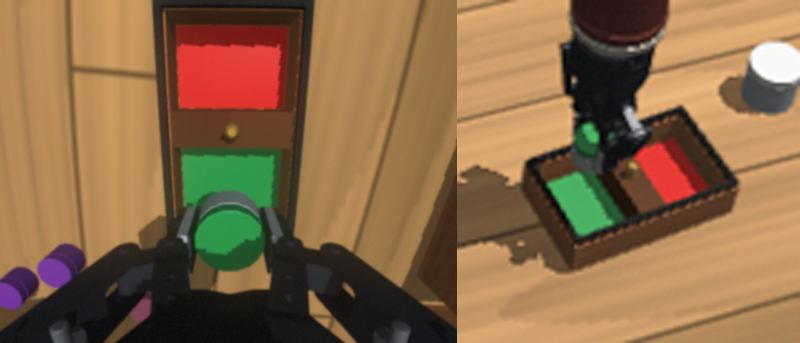

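>>> drive_tool --series "-1 25 0 0 0;-1 30 0 0 0;-1 20 0 0 0;-1 8 0 0 0;-1 4 0 0 0;-1 0 0 0 0;-1 0 0 0 0"

```text
time_s: 7.23
ee_pos: [0.5918, 0.1293, 0.0176]
tcp_rot: [1.13, 1.257, -1.128]
force: [0.3, 0.4, -0.8]
grip_width: 0.0381
```

>>> drive_tool --series "-1 3 0 0 0;-1 0 0 0 0;0.2 0 0 0 0;0.2 0 0 0 0;0.2 0 0 0 0;0.2 0 0 0 0;0.2 -20 0 0 0;0.2 -30 0 0 0;0.2 -35 0 0 0;0.2 -15 0 0 0;0.2 0 0 0 0"

```text
time_s: 8.15
ee_pos: [0.5936, 0.1297, 0.1177]
tcp_rot: [1.134, 1.255, -1.124]
force: [0.2, 0.6, -0.2]
grip_width: 0.0511
```

>>> drive_tool --series "1 0 -15 16 0;1 0 -27 29 0;1 0 -27 29 0;1 0 -27 29 0;1 0 -27 29 0;1 0 -27 29 0;1 0 -27 26 0;1 0 0 0 0;1 0 0 0 0"

```text
time_s: 8.9
ee_pos: [0.434, -0.0769, 0.1131]
tcp_rot: [1.133, 1.258, -1.131]
force: [0.3, 0.6, 0.2]
grip_width: 0.0853
```

Run:
```python
from h import *
o=arm.get_obs();M=R.from_rotvec(o['tcp_rot']).as_matrix();print(np.round(o['ee_pos'],4),M.round(3).tolist(),o['grip_width'])
c=shot('wrist')
cv2.imwrite('pics/f.png',cv2.resize(cv2.cvtColor(c['image'],cv2.COLOR_RGB2BGR),(640,480)))
hsv=cv2.cvtColor(c['image'],cv2.COLOR_RGB2HSV)
for nm,lo,hi in (('red',(0,200,40),(6,255,255)),):
    m=cv2.inRange(hsv,lo,hi);n,l,s,ce=cv2.connectedComponentsWithStats(m)
    for i in range(1,n):
        if s[i,4]>80:
            p=at_z(c,ce[i],.03);print(nm,s[i].tolist(),p.round(4)[:2],'tool d mm',(M.T@(p-o['ee_pos'])*1000).round(1))
```

```text
[ 0.434  -0.0769  0.1131] [[-0.0, 0.995, 0.104], [0.002, 0.104, -0.995], [-1.0, 0.0, -0.002]] 0.08529552664027788
red [237, 182, 44, 42, 1413] [ 0.4357 -0.0787] tool d mm [83.   1.5  2.1]
```

View pics/f.png

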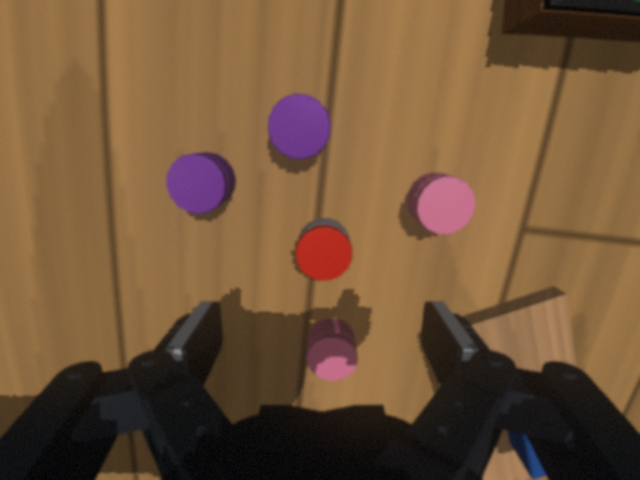

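The wrist view shows the red lid at (323,252), between the jaws' fore planes. The finger paths are clear of the purple and pink tins.

>>> drive_tool --series "1 24 1 2 0;1 30 0 0 0;1 30 0 0 0;1 15 0 0 0;1 8 0 0 0;1 0 0 0 0;-1 0 0 0 0;-1 0 0 0 0;-1 0 0 0 0;-1 0 0 0 0;-1 0 0 0 0"

```text
time_s: 9.87
ee_pos: [0.4374, -0.0774, 0.0076]
tcp_rot: [1.131, 1.258, -1.128]
force: [-2.2, 0.3, 12.0]
grip_width: 0.0382
```

>>> drive_tool --series "-1 -20 0 0 0;-1 -30 0 0 0;-1 -30 0 0 0;-1 -20 0 0 0;-1 0 12 -20 0;-1 0 18 -30 0;-1 0 18 -30 0;-1 0 18 -30 0;-1 0 18 -30 0;-1 0 18 -30 0;-1 0 18 -30 0;-1 0 18 -30 0;-1 0 18 -30 0;-1 0 13 -22 0;-1 0 7 -10 0;-1 0 0 0 0;-1 0 0 0 0"

```text
time_s: 11.28
ee_pos: [0.58, 0.231, 0.1064]
tcp_rot: [1.129, 1.258, -1.13]
force: [-0.8, -1.2, -0.6]
grip_width: 0.0383
```

Run:
```python
from h import *
o=arm.get_obs();M=R.from_rotvec(o['tcp_rot']).as_matrix();print(np.round(o['ee_pos'],4),M.round(3).tolist(),o['grip_width'])
c=shot('wrist');s=shot('scene')
a=cv2.resize(c['image'],(640,480));x,y=proj(s,(.59,.18,.05)).astype(int)
b=cv2.resize(s['image'][y-60:y+60,x-60:x+60],(480,480),interpolation=cv2.INTER_CUBIC)
im=np.hstack([a,b]);im=cv2.resize(im,(800,343));cv2.imwrite('pics/g.png',cv2.cvtColor(im,cv2.COLOR_RGB2BGR))
```

```text
[0.58   0.231  0.1064] [[-0.0, 0.994, 0.108], [-0.001, 0.108, -0.994], [-1.0, -0.0, 0.001]] 0.03827522646356911
```

View pics/g.png

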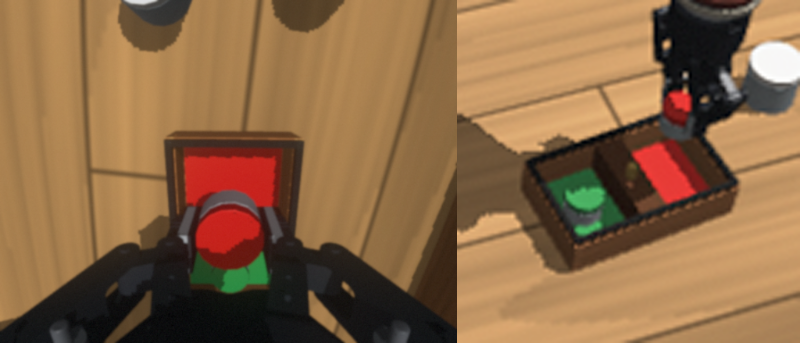

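>>> drive_tool --series "-1 25 1 0 0;-1 30 0 0 0;-1 20 0 0 0;-1 10 0 0 0;-1 5 0 0 0;-1 0 0 0 0;-1 0 0 0 0;0.2 0 0 0 0;0.2 0 0 0 0;0.2 0 0 0 0;0.2 0 0 0 0;0.2 -20 0 0 0;0.2 -30 0 0 0;0.2 -35 0 0 0;0.2 -15 0 0 0;0.2 0 0 0 0"

```text
time_s: 12.72
ee_pos: [0.5835, 0.2326, 0.121]
tcp_rot: [1.135, 1.256, -1.124]
force: [0.1, -0.3, -0.6]
grip_width: 0.0514
```

>>> drive_tool --series "1 -20 0 12 0;1 -25 0 25 0;1 -20 0 12 0;1 0 0 0 0;1 0 0 0 0"

```text
time_s: 13.13
ee_pos: [0.5869, 0.1824, 0.182]
tcp_rot: [1.132, 1.257, -1.129]
force: [-0.8, 0.0, -0.6]
grip_width: 0.0852
```

Run:
```python
from h import *
import pickle
o=arm.get_obs();M=R.from_rotvec(o['tcp_rot']).as_matrix();print(np.round(o['ee_pos'],4),M.round(3).tolist(),o['grip_width'])
c=shot('wrist');pickle.dump(c,open('p.pkl','wb'))
x,y=proj(c,(.587,.181,.055)).astype(int);print(x,y)
x0,y0=max(x-110,0),max(y-95,0)
a=cv2.resize(c['image'][y0:y0+190,x0:x0+220],None,fx=3.6,fy=3.1578947,interpolation=cv2.INTER_CUBIC);print(x0,y0,a.shape)
cv2.imwrite('pics/h.png',cv2.cvtColor(a,cv2.COLOR_RGB2BGR))
for d in arm.search_frame(c,'pin_tip')[:2]: print(d,at_z(c,d['xy'],.062))
```

```text
[0.5869 0.1824 0.182 ] [[0.002, 0.994, 0.106], [0.001, 0.106, -0.994], [-1.0, 0.002, -0.001]] 0.08518250463383771
256 188
146 93 (600, 792, 3)
{'xy': [258.5, 181.4], 'p': 0.68} [0.58785921 0.19016991 0.062     ]
```

View pics/h.png

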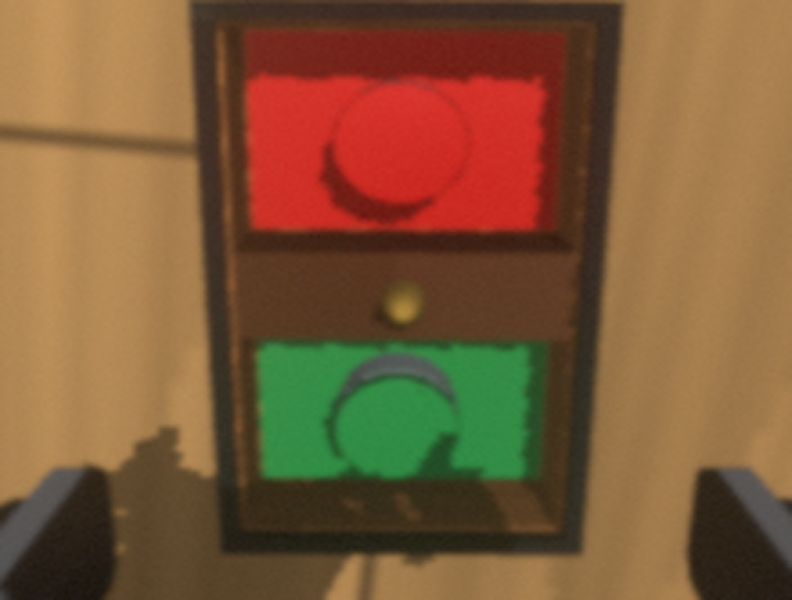

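Run:
```python
from h import *
import pickle
c=pickle.load(open('p.pkl','rb'))
f=lambda u,z:at_z(c,np.array([146+u[0]/3.6,93+u[1]/3.1579])-.3,z)[:2]
for z in(.050,.052):
  K=[f(u,z) for u in((190,3),(622,3),(580,552),(221,552))]
  print('corners',np.round(K,4).tolist(),'mean',np.mean(K,0).round(4))
  for a,b in((0,1),(3,2),(3,0),(2,1)):
    d=K[b]-K[a];print(np.linalg.norm(d).round(4),np.degrees(np.arctan2(d[1],d[0])).round(1))
print('pin',f((402,306),.062))
# cover from scene
s=shot('scene')
g=lambda u,z:at_z(s,(np.array(u)+.5)*.64-.5,z)[:2]
K=[g(u,.016) for u in((345,342),(383,378),(304,440),(262,402))]
print(np.round(K,3).tolist(),np.mean(K,0))
for a,b in((0,1),(3,2),(3,0),(2,1)):
    d=K[b]-K[a];print(np.linalg.norm(d).round(4),np.degrees(np.arctan2(d[1],d[0])).round(1))
```

```text
corners [[0.5223, 0.2665], [0.6355, 0.2787], [0.6542, 0.0922], [0.5408, 0.08]] mean [0.5882 0.1794]
0.1139 6.2
0.114 6.1
0.1874 95.7
0.1874 95.7
corners [[0.5227, 0.2664], [0.6351, 0.2786], [0.6537, 0.0934], [0.5411, 0.0813]] mean [0.5882 0.1799]
0.1131 6.2
0.1132 6.1
0.186 95.7
0.1861 95.7
pin [0.58765251 0.18169159]
[[0.534, -0.14], [0.632, -0.096], [0.709, -0.262], [0.613, -0.314]] [ 0.6218868  -0.20313627]
0.1075 24.2
0.1092 28.9
0.1917 114.7
0.1826 115.1
```

>>> drive_tool --series "1 0 0 20 0;1 0 -1 37 0;1 0 -1 37 0;1 0 -1 37 0;1 0 -1 37 0;1 0 -1 37 0;1 0 -1 37 0;1 0 -1 37 0;1 0 -1 37 0;1 0 0 37 0;1 0 0 33 0;1 0 0 0 -0.11;1 0 0 0 -0.12;1 0 0 0 -0.11;1 0 0 0 0;1 0 0 0 0"

```text
time_s: 14.62
ee_pos: [0.6198, -0.2007, 0.1801]
tcp_rot: [0.875, 1.389, -0.876]
force: [-0.1, 0.1, -0.2]
grip_width: 0.0854
```

Run:
```python
from h import *
import pickle
o=arm.get_obs();M=R.from_rotvec(o['tcp_rot']).as_matrix();print(np.round(o['ee_pos'],4),M.round(3).tolist())
c=shot('wrist');pickle.dump((c,o['ee_pos'],M),open('q.pkl','wb'))
a=cv2.resize(c['image'],(800,600),interpolation=cv2.INTER_CUBIC)
cv2.imwrite('pics/i.png',cv2.cvtColor(a,cv2.COLOR_RGB2BGR))
```

```text
[ 0.6198 -0.2007  0.1801] [[-0.002, 0.902, 0.431], [0.001, 0.431, -0.902], [-1.0, -0.001, -0.001]]
```

View pics/i.png

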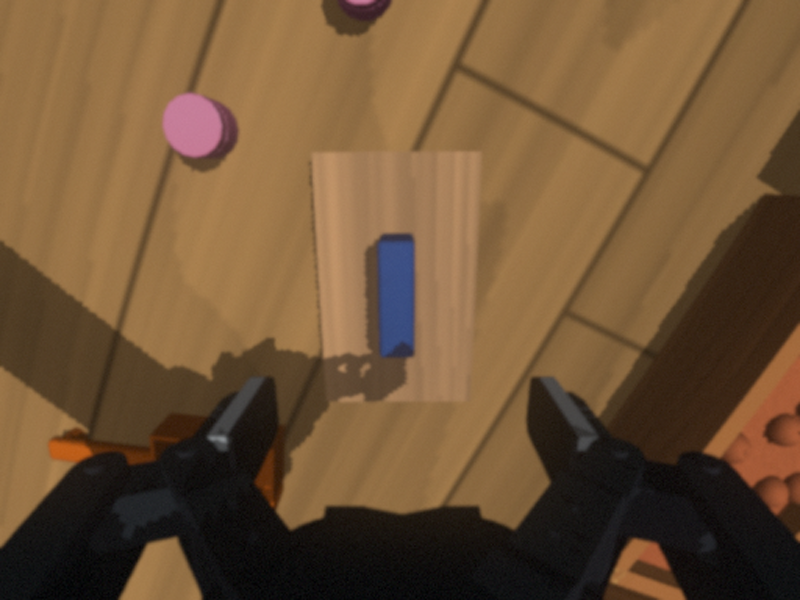

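Run:
```python
from h import *
import pickle
c,e,M=pickle.load(open('q.pkl','rb'))
f=lambda u,z:at_z(c,(np.array(u)+.5)*.64-.5,z)
for z,P in((.016,((313,152),(480,152),(467,402),(326,402))),(.056,((379,241),(414,240),(414,356),(379,356)))):
  K=[f(u,z) for u in P];m=np.mean(K,0);print(z,m.round(4),'tool',(M.T@(m-e)*1000).round(1))
  for a,b in((0,1),(3,2),(3,0),(2,1)):
    d=(K[b]-K[a])[:2];print(np.linalg.norm(d).round(4),np.degrees(np.arctan2(d[1],d[0])).round(1))
```

```text
0.016 [ 0.619  -0.2082  0.016 ] tool [164.1  -3.8   6.7]
0.1136 25.6
0.1137 25.7
0.1908 115.4
0.1905 115.4
0.056 [ 0.6189 -0.2064  0.056 ] tool [124.1  -3.2   4.9]
0.0218 27.2
0.0236 25.7
0.0777 114.7
0.0783 116.1
```

>>> drive_tool --series "1 25 -3 3 0;1 35 -1 3 0;1 35 0 0 0;1 35 0 0 0;1 18 0 0 0;1 8 0 0 0;1 0 0 0 0;-1 0 0 0 0;-1 0 0 0 0;-1 0 0 0 0;-1 0 0 0 0;-1 0 0 0 0;-1 0 0 0 0;-1 0 0 0 0;-1 0 0 0 0"

```text
time_s: 15.92
ee_pos: [0.6195, -0.2089, 0.0264]
tcp_rot: [0.874, 1.387, -0.873]
force: [-1.5, 0.6, 6.7]
grip_width: 0.0232
```

>>> drive_tool --series "-1 -8 0 0 0;-1 -16 0 0 0;-1 -20 0 0 0.04;-1 -20 0 0 0.07;-1 -16 0 0 0.08;-1 -10 0 0 0.08;-1 0 0 0 0.05;-1 0 0 0 0.02;-1 0 1 -15 0;-1 0 1 -30 0;-1 0 1 -30 0;-1 0 1 -30 0;-1 0 1 -30 0;-1 0 1 -30 0;-1 0 1 -30 0;-1 0 1 -30 0;-1 0 1 -30 0;-1 0 1 -30 0;-1 0 0 -30 0;-1 0 0 -30 0"

```text
time_s: 17.58
ee_pos: [0.5907, 0.1367, 0.1149]
tcp_rot: [1.128, 1.259, -1.13]
force: [-0.2, 0.5, -4.2]
grip_width: 0.0228
```

>>> drive_tool --series "-1 0 0 -25 0;-1 0 0 -12 0;-1 0 0 -9 0;-1 0 0 0 0;-1 0 0 0 0;-1 0 0 0 0"

```text
time_s: 18.08
ee_pos: [0.5871, 0.1788, 0.1153]
tcp_rot: [1.13, 1.257, -1.132]
force: [-0.4, -0.9, -4.0]
grip_width: 0.0231
```

Run:
```python
from h import *
o=arm.get_obs();M=R.from_rotvec(o['tcp_rot']).as_matrix();print(np.round(o['ee_pos'],4),M.round(3).tolist(),o['grip_width'],np.round(o['force'],2),np.round(o['torque'],2))
c=shot('wrist');s=shot('scene')
a=cv2.resize(c['image'],(640,480));x,y=proj(s,(.59,.18,.05)).astype(int)
b=cv2.resize(s['image'][y-60:y+60,x-60:x+60],(480,480),interpolation=cv2.INTER_CUBIC)
im=np.hstack([a,b]);im=cv2.resize(im,(800,343));cv2.imwrite('pics/j.png',cv2.cvtColor(im,cv2.COLOR_RGB2BGR))
```

```text
[0.5871 0.1788 0.1153] [[0.0, 0.994, 0.105], [-0.001, 0.105, -0.994], [-1.0, -0.0, 0.001]] 0.023116118510620447 [-0.42 -0.86 -4.03] [-0.07  0.01 -0.04]
```

View pics/j.png

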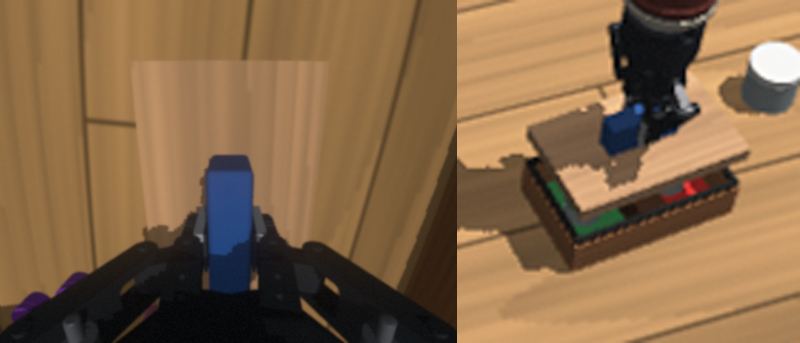

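Run:
```python
from h import *
o=arm.get_obs();M=R.from_rotvec(o['tcp_rot']).as_matrix();c=shot('wrist')
for u in((132,61),(328,61)):
  p=at_z(c,np.array(u)*1.12,.1049);print((M.T@(p-o['ee_pos'])*1000).round(1))
```

```text
[ 10.4 -56.7 -96.2]
[ 10.4  57.7 -96.4]
```

>>> drive_tool --series "-1 10 1 -1 0;-1 10 0 0 0;-1 5 0 0 0;-1 3 0 0 0;-1 2 0 0 0;-1 1 0 0 0;-1 0 0 0 0;-1 0 0 0 0"

```text
time_s: 18.9
ee_pos: [0.5878, 0.1816, 0.0843]
tcp_rot: [1.129, 1.258, -1.13]
force: [0.3, -3.0, -2.9]
grip_width: 0.0227
```

>>> drive_tool --series "-1 2 0 0 0;-1 2 0 0 0;-1 1 0 0 0;-1 1 0 0 0;-1 0 0 0 0"

```text
time_s: 19.32
ee_pos: [0.5881, 0.1812, 0.0785]
tcp_rot: [1.13, 1.257, -1.13]
force: [0.9, -5.2, -1.1]
grip_width: 0.0232
```

>>> drive_tool --series "-1 1 0 1 0;-1 1 0 0.5 0;-1 1 0 0 0;-1 1 0 0 0;-1 1 0 0 0;-1 0 0 0 0;-1 0 0 0 0"

```text
time_s: 19.9
ee_pos: [0.5882, 0.1811, 0.0745]
tcp_rot: [1.131, 1.259, -1.128]
force: [-3.5, -3.2, 9.0]
grip_width: 0.0231
```

>>> drive_tool --series "-1 1 0 0 0;-1 0 0 0 0;-1 1 0 0 0;-1 0 0 0 0;-1 0 0 0 0"

```text
time_s: 20.32
ee_pos: [0.5882, 0.1812, 0.0734]
tcp_rot: [1.131, 1.259, -1.128]
force: [-7.6, -3.9, 18.2]
grip_width: 0.0229
```

>>> drive_tool --series "-1 0 -0.7 0.5 0;-1 0 0 0 0;-1 1 0 0 0;-1 0 0 0 0;-1 0 0 0 0;-1 0 0 0 0"

```text
time_s: 20.82
ee_pos: [0.5882, 0.1812, 0.0733]
tcp_rot: [1.132, 1.259, -1.126]
force: [-8.4, -3.5, 25.0]
grip_width: 0.0229
```

Run:
```python
from h import *
o=arm.get_obs();print(np.round(o['ee_pos'],4),o['grip_width'],np.round(o['force'],2),np.round(o['torque'],2))
s=shot('side');t=shot('scene')
def cr(s,k):
  x,y=proj(s,(.59,.18,.05)).astype(int);return cv2.resize(s['image'][y-k:y+k,x-k:x+k],(400,400),interpolation=cv2.INTER_CUBIC)
cv2.imwrite('pics/k.png',cv2.cvtColor(np.hstack([cr(s,50),cr(t,55)]),cv2.COLOR_RGB2BGR))
```

```text
[0.5882 0.1812 0.0733] 0.022857271772935943 [-8.37 -3.46 24.97] [-0.89  2.06 -0.07]
```

View pics/k.png

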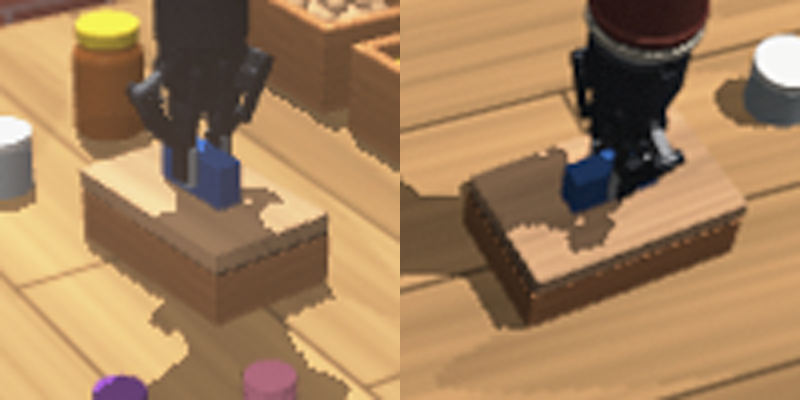

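```bash
python3 -c "
from workcell import arm
print(arm.job_done())"
```

```text
the job is handed in; nothing more can be done
None
```

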